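Set the crimp depth on the bottle-capping press by counting clicks

ROBOT

A 6-joint arm with a two-finger parallel gripper is mounted at the origin on the work surface. World frame = base frame: x ahead of the robot, y to its left, z up, the work surface at z = 0. Lengths are in m, angles in rad, forces in N, time in s.
With the tool pointing down it reaches from about 0.25 to 0.725 m from the base axis. Payload 4 kg.
Tool frame: the origin (TCP) lies between the finger pads; the fingertips stand 11 mm ahead of it and the grasp point (between the pads) lies 8 mm behind it (bot.tip_extent is the distance from the TCP to the fingertips, in m); z points along the fingers, y is the line along which they close (so a half turn about z gives the same grasp; the last joint's range is limited). The gripper opens to 85 mm and grips with 20 to 120 N. Pads are 22 mm wide; open, the fingers measure 114 mm over their backs; the gripper's body (76 mm by 85 mm) begins 54 mm behind the grasp point. The pads swing forward as they close: fully open they stand 13 mm farther back than shut.
Start: joints at [1.108, 0.241, 0.005, 1.335, 0, 1.571], TCP at [0.223, 0.447, 0.242] pointing down, gripper open.
Joint ranges: [-2.72, 2.72], [-1.05, 1.87], [-1.09, 1.28], [-1.99, 2.15], [-1.42, 1.44], [-3.14, 3.14]. Speed limits (rad/s): [2.79, 2.79, 3.14, 3.14, 3.14, 3.14].

INTERFACE

Orientations are given as a unit quaternion [x, y, z, w].
In Python, from workcell import bot gives the robot as it stands. The module is installed in compiled form; this text tells all that it offers.
- The arm moves only by the tool drive_tool, never from a script. Its argument "rows" is a list of rows, each an object of numbers: "dx", "dy", "dz": the shift along the tool's x, y, z in units of 50 mm (1.0 is 50 mm); "wx", "wy", "wz": the turn, a rotation vector about the tool's x, y, z in units of 5 degrees (1.0 is 5 degrees); "hand": the finger opening in mm, from 0 to 85.4. A call has 1 to 20 rows; each row is the pose to reach, as a shift and turn from the pose commanded when the call began, along the tool's axes at that moment; what a row does not reach only later rows make up. A row lasts 1/10 s, in which the tool goes at most 50 mm and 8.59 degrees, less where a joint would pass 70% of its speed; a pose out of reach is approached as far as the arm can. A call with a gripper value outside its range is refused whole. The fingers move at their own pace and stop on an object; the grip force is fixed at half the most. Time passes only in rows, so rows that repeat a pose let the fingers close. It gives the time, the measured TCP pose, the force, the opening and the grip force at its end, in the units of the state.
- bot.get_obs(): the state, without advancing time (a new reading comes with each control period).
- bot.camera(name): name is "scene" or "top"; returns the picture (480x640x3 uint8, red, green, blue); there is no depth.
- bot.get_calibration(name): a dict with "vfov" (degrees; the focal length in pixels is half the picture's height over the tangent of half this angle, whatever the lens; pixels are square), "cx", "cy" (the principal point, pixels), "origin" and "rotation" of the camera in the world. Camera axes: x right, y up, looking along -z (the intrinsics and any distortion apply to the point x, -y, -z); pixel columns grow to the right and rows downward; lengths in m; the calibration is good to about 2 mm. A picture is of the moment at which its call begins. get_calibration takes no time and is no camera call.
- bot.job_done(): hands the job in; it is judged then, once.
Trained networks look in the newest picture that a camera, given by its name, has taken for a name from the list of things; names that differ only in an ending like _2 or _b are one class to them, and where a whole thing is asked for, a point or a joint stands for the part that bears it (a point fixed in the world has none). Each returns a list of dicts, best first, with "score" (0 to 1); they miss things now and then, are a little off and sometimes report something else, mostly with a low value. They report only what shows in the picture. A call takes as long as a camera call.
- bot.look_for(camera, thing): "extent" ([centre column, centre row, width, height] in pixels, round what is visible of it).
- bot.outline_of(camera, thing): "region" (480x640 bool, what is visible of it) and "extent" ([centre column, centre row, width, height] in pixels, round what is visible of it).
The state is a dict: "clock": time; "joint_pos": joint angles; "joint_vel": joint speeds; "tau": joint torques, N m; "eef_pos": TCP position; "tool_rot": TCP orientation; "ft_force": force on the tool from outside, world axes, zero at the start; "ft_torque": the same for the moment, N m; "grip_width": finger opening in m; "grasp_force": force on a finger pad.
Only numpy, scipy, OpenCV 4.12 (cv2) and the standard library are available. Lean on these libraries where they do the work, as an engineer would, in place of code of your own. Each camera call takes 0.05 s, during which the arm holds its last target. There are 200 camera calls.

TASK

Set the crimp depth on the bottle-capping press. First turn its black dial anticlockwise all the way back to its stop, pointer at the red mark, and then turn it clockwise exactly five clicks from there (pointer at the fifth white mark) and let go. Leave the bottle, the cork stopper and the cork extractor where they stand.

Things in the scene. Friction and masses are not known exactly. Their poses are not given: they have to be found in the camera images.
- press: Red lever press for crimping bottle caps, fixed on a dark slate slab 400 x 580 x 20 mm (x, y, z). Origin: centre of the slab's underside, on the counter; z up, turned about z only. Steel column 40 mm thick at x 110, y 120 mm; head overhanging at x -10 to 140, y 92 to 148 mm, from 290 to 415 mm above the counter, raised lever above that. All fixed. The dial is at x -50, y -100 mm.
- zero_mark (a point): Middle of the wide red zero mark on the top of the round grey dial housing (116 mm across, top 65 mm above the counter), 46 mm from the dial's axis towards the press's +y; fixed. Nine thin white marks follow at the same radius, 20 degrees apart, clockwise seen from above; the fifth is 100 degrees clockwise of the red one.
- dial_grip (a point): On the dial's vertical axis at the height to grip, 94 mm above the counter. Black dial: disc 68 mm across, upper face at 74 mm, and on it, across the axis, an upright grip bar 58 mm long, 14 mm thick, 32 mm high (top 106 mm above the counter). The point turns with the dial: x along the bar to its pointer end (white stripe on top of that half), y across the bar, z up.
- dial_pointer (a point): White nib at the disc's rim under the pointer end of the bar, 34 mm from the dial's axis, 74 mm above the counter; it turns with the dial.
- dial (a joint): Dial angle, rad: 0 with the pointer at the red mark, growing clockwise seen from above; hard stops at -0.02 and 3.16. A spring pawl clicks it into rest every 0.349 rad (20 degrees), one rest at each mark; passing a click takes about 0.04 N m, and let go between two rests it snaps into the nearer one. It starts at rest on the second, third or fourth white mark.
- bottle_mid (a point): Bystander: loose amber glass bottle, 62 mm thick, 225 mm high, upright on the slate on the near left; the point is on its axis 110 mm above its foot.
- stopper_mid (a point): Bystander: loose wooden-headed cork stopper standing on its head on the slate, 38 mm across, 50 mm high; the point is its middle.
- extractor_mid (a point): Bystander: loose chrome cork extractor lying on the slate to the right of the dial, about 150 mm long (its x axis), 58 mm wide, 26 mm high; the point is 10 mm above the slate at its middle. Farther right, off the slate, stands a fixed tilted bin of crown caps, 125 mm high, a bystander too.

How it is judged:
By the outcome, as a careful person would: the job done as asked, in the order asked, and still so for the second after the job is handed in, with the robot touching nothing.
It also fails if it takes over 69 s, if anything falls off the work surface, if the arm or the gripper's body presses on something with over 40 N, if the wrist force passes 120 N, or if a joint passes its speed limit or range.

## Working session

There is one attempt and no reset: what is moved stays moved. The work goes in short steps, Python scripts to look and compute and a tool call to move; the robot and the scene stay as the last step left them, time stands still between calls to the robot, and variables do not carry over. Pictures are saved under pics/ and viewed, at most 10 in all, crops included, and the job is handed in when it is done.

Besides the shell and the picture viewer there is one more tool, called in YAML: its name, and indented under it one key for each argument. drive_tool: Moves the arm, as the interface text tells. Its arguments: {"type":"object","properties":{"rows":{"type":"array","items":{"type":"object","properties":{"dx":{"type":"number"},"dy":{"type":"number"},"dz":{"type":"number"},"wx":{"type":"number"},"wy":{"type":"number"},"wz":{"type":"number"},"hand":{"type":"number"}}}}},"required":["rows"]}

```bash
mkdir -p pics; python3 - <<'E'
from workcell import bot
import cv2
for n in("scene","top"):
    im=bot.camera(n); cv2.imwrite(f"pics/{n}0.png",im[:,:,::-1]); print(n,bot.get_calibration(n))
    for t in("dial","press","dial_pointer","dial_grip"):
        print(t,[(round(d["score"],2),[round(float(v)) for v in d["extent"]]) for d in bot.look_for(n,t)[:2]])
o=bot.get_obs();print(o["clock"],o["eef_pos"],o["tool_rot"])
E
```

```text
scene {'vfov': 54.9409814694765, 'cx': 323.1218910585807, 'cy': 243.67795272451158, 'origin': array([1.08185787, 0.01229103, 0.69643595]), 'rotation': array([0.23424788, 0.21106866, 0.6194947 , 0.718891  ])}
dial [(0.67, [250, 225, 39, 40])]
press [(0.88, [350, 192, 470, 384]), (0.37, [382, 197, 13, 58])]
dial_pointer [(0.85, [251, 224, 36, 41])]
dial_grip [(0.85, [253, 223, 44, 39])]
top {'vfov': 44.664843617317004, 'cx': 320.8802843853162, 'cy': 231.23020432904192, 'origin': array([0.45208982, 0.09236338, 0.98854385]), 'rotation': array([-0.07137045,  0.08258744,  0.76143026, -0.63899103])}
dial [(0.94, [400, 276, 46, 46])]
press [(0.96, [337, 193, 359, 384])]
dial_pointer [(0.72, [399, 274, 44, 42])]
dial_grip [(0.91, [400, 275, 48, 46])]
0.5 [0.22319834 0.44735847 0.24226072] [ 2.29334835e-01  9.73347589e-01 -6.71386929e-05 -1.65715950e-05]
```

View pics/scene0.png

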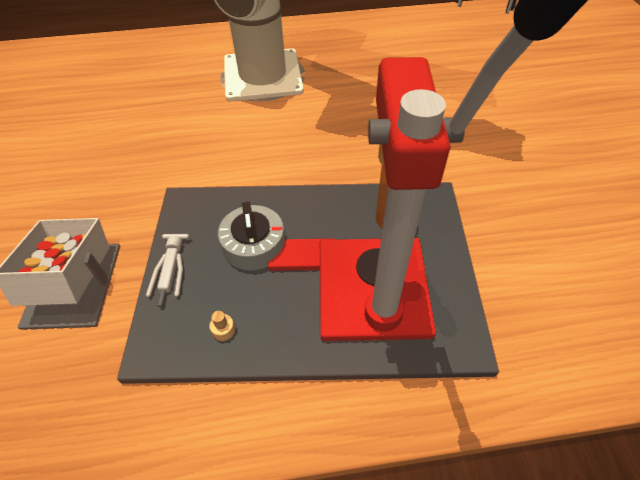

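View pics/top0.png

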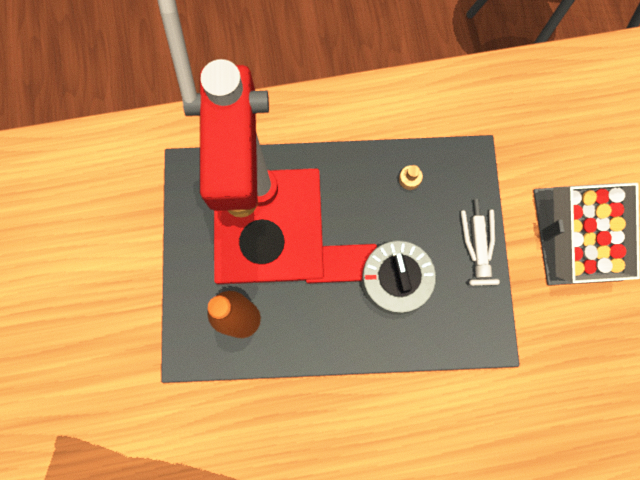

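The top view shows the dial at about (400,276), its red mark at (370,277) on the left, and the pointer up at about (400,253). The bottle is at (235,315), the stopper at (411,177) and the extractor at (480,245).

```bash
cat > h.py <<'E'
from workcell import bot
import numpy as np, cv2
from scipy.spatial.transform import Rotation as R
def ray(n,u,v):
    c=bot.get_calibration(n); f=240/np.tan(np.radians(c["vfov"])/2)
    d=R.from_quat(c["rotation"]).apply([(u-c["cx"])/f,-(v-c["cy"])/f,-1]); return np.array(c["origin"]),d
def onz(n,u,v,z):
    o,d=ray(n,u,v); return o+d*(z-o[2])/d[2]
def proj(n,p):
    c=bot.get_calibration(n); f=240/np.tan(np.radians(c["vfov"])/2)
    q=R.from_quat(c["rotation"]).inv().apply(np.array(p)-c["origin"]); return c["cx"]-f*q[0]/q[2], c["cy"]+f*q[1]/q[2]
E
python3 - <<'E'
from h import *
im=cv2.imread("pics/top0.png"); s=cv2.imread("pics/scene0.png")
a=cv2.resize(im[226:326,350:450],(400,400),interpolation=cv2.INTER_CUBIC)
b=cv2.resize(s[185:285,200:300],(400,400),interpolation=cv2.INTER_CUBIC)
cv2.imwrite("pics/z0.png",np.hstack([a,b]))
for px,z in [((399,276),.065),((370,277),.065),((211,310),.225),((411,177),.04),((480,245),.03)]: print(px,onz("top",*px,z).round(4))
print("scene dial",onz("scene",251,231,.065).round(4))
for c in [(166,150),(493,136),(517,366),(164,381)]: print(onz("top",*c,.02).round(4))
E
```

```text
(399, 276) [ 0.5613 -0.0501  0.065 ]
(370, 277) [ 0.5677 -0.0044  0.065 ]
(211, 310) [0.5411 0.2242 0.225 ]
(411, 177) [ 0.7265 -0.1082  0.04  ]
(480, 245) [ 0.593  -0.1993  0.03  ]
scene dial [ 0.5673 -0.049   0.065 ]
[0.8556 0.3003 0.02  ]
[ 0.7811 -0.27    0.02  ]
[ 0.3902 -0.215   0.02  ]
[0.4655 0.3492 0.02  ]
```

View pics/z0.png

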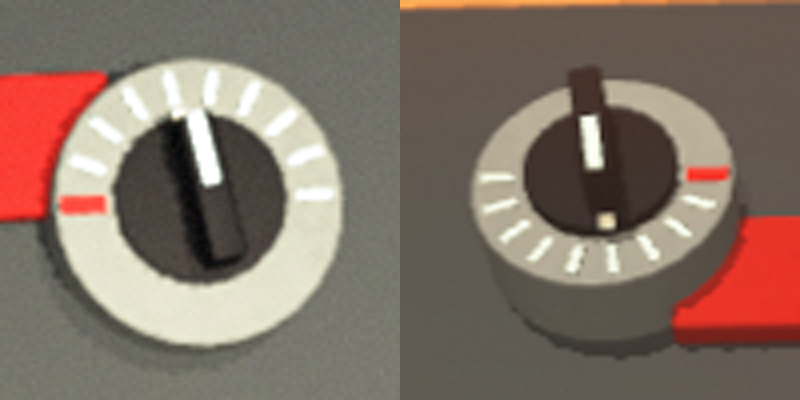

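The zoom shows the nib at the fourth white mark (top crop about (178,115), scene crop about (605,220)). The dial axis is at about (0.561,-0.050), the press yaw is about -7.5°, and so the bar lies at a world angle of about 2.5°.

drive_tool:
  rows:
    - {"dx": -4.55,"dy": -5.55,"hand": 60}
    - {"dx": -4.55,"dy": -5.55,"hand": 60}
    - {"dx": -4.55,"dy": -5.55,"hand": 60}
    - {"dx": -4.55,"dy": -5.55,"hand": 60}
    - {"dx": -4.55,"dy": -5.55,"hand": 60}
    - {"dx": -4.55,"dy": -5.55,"hand": 60}
    - {"dx": -10.49,"dy": -5.9,"dz": 1,"wz": -5.8,"hand": 60}
    - {"dx": -10.49,"dy": -5.9,"dz": 1,"wz": -5.8,"hand": 60}
    - {"dx": -10.49,"dy": -5.9,"dz": 1,"wz": -5.8,"hand": 60}
    - {"dx": -10.49,"dy": -5.9,"dz": 1,"wz": -5.8,"hand": 60}
    - {"dx": -10.49,"dy": -5.9,"dz": 1,"wz": -5.8,"hand": 60}
    - {"dx": -10.49,"dy": -5.9,"dz": 1,"wz": -5.8,"hand": 60}
    - {"dx": -10.49,"dy": -5.9,"dz": 1,"wz": -5.8,"hand": 60}
    - {"dx": -10.49,"dy": -5.9,"dz": 1,"wz": -5.8,"hand": 60}
    - {"dx": -10.49,"dy": -5.9,"dz": 1,"wz": -5.8,"hand": 60}
    - {"dx": -10.49,"dy": -5.9,"dz": 1,"wz": -5.8,"hand": 60}
    - {"dx": -10.49,"dy": -5.9,"dz": 1,"wz": -5.8,"hand": 60}
    - {"dx": -10.49,"dy": -5.9,"dz": 1,"wz": -5.8,"hand": 60}
    - {"dx": -10.49,"dy": -5.9,"dz": 1,"wz": -5.8,"hand": 60}
    - {"dx": -10.49,"dy": -5.9,"dz": 1,"wz": -5.8,"hand": 60}

```text
invalid input at $.rows[0]: expected keys dx, dy, dz, wx, wy, wz, hand
```

```bash
python3 - <<'E'
from h import *
o=bot.get_obs();print(o["clock"],o["eef_pos"],R.from_quat(o["tool_rot"]).as_matrix().round(3).tolist(),o["grip_width"],o["joint_pos"].round(2))
t=bot.camera("top");s=bot.camera("scene")
cv2.imwrite("pics/p1.png",np.hstack([cv2.resize(t[:,:,::-1],(400,300)),cv2.resize(s[130:280,150:350,::-1],(400,300))]))
# bar top middle, three estimates
print([ (onz("scene",*c,z)).round(4) for c,z in [((247.5,213.5),.106)]])
E
```

```text
0.5 [0.22319834 0.44735847 0.24226072] [[-0.895, 0.446, -0.0], [0.446, 0.895, -0.0], [0.0, -0.0, -1.0]] 0.08530178515932561 [1.11 0.24 0.   1.34 0.   1.57]
[array([ 0.5621, -0.0489,  0.106 ])]
```

View pics/p1.png

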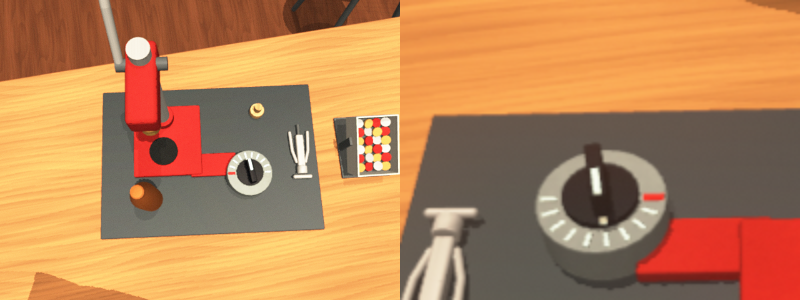

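The arm has not moved, because the call was refused: every row must carry all seven keys. The picture shows the scene unchanged.

drive_tool:
  rows:
    - {"dx": -4.55,"dy": -5.55,"dz": 0,"wx": 0,"wy": 0,"wz": 0,"hand": 60}
    - {"dx": -4.55,"dy": -5.55,"dz": 0,"wx": 0,"wy": 0,"wz": 0,"hand": 60}
    - {"dx": -4.55,"dy": -5.55,"dz": 0,"wx": 0,"wy": 0,"wz": 0,"hand": 60}
    - {"dx": -4.55,"dy": -5.55,"dz": 0,"wx": 0,"wy": 0,"wz": 0,"hand": 60}
    - {"dx": -4.55,"dy": -5.55,"dz": 0,"wx": 0,"wy": 0,"wz": 0,"hand": 60}
    - {"dx": -4.55,"dy": -5.55,"dz": 0,"wx": 0,"wy": 0,"wz": 0,"hand": 60}
    - {"dx": -10.49,"dy": -5.9,"dz": 1,"wx": 0,"wy": 0,"wz": -5.8,"hand": 60}
    - {"dx": -10.49,"dy": -5.9,"dz": 1,"wx": 0,"wy": 0,"wz": -5.8,"hand": 60}
    - {"dx": -10.49,"dy": -5.9,"dz": 1,"wx": 0,"wy": 0,"wz": -5.8,"hand": 60}
    - {"dx": -10.49,"dy": -5.9,"dz": 1,"wx": 0,"wy": 0,"wz": -5.8,"hand": 60}
    - {"dx": -10.49,"dy": -5.9,"dz": 1,"wx": 0,"wy": 0,"wz": -5.8,"hand": 60}
    - {"dx": -10.49,"dy": -5.9,"dz": 1,"wx": 0,"wy": 0,"wz": -5.8,"hand": 60}
    - {"dx": -10.49,"dy": -5.9,"dz": 1,"wx": 0,"wy": 0,"wz": -5.8,"hand": 60}
    - {"dx": -10.49,"dy": -5.9,"dz": 1,"wx": 0,"wy": 0,"wz": -5.8,"hand": 60}
    - {"dx": -10.49,"dy": -5.9,"dz": 1,"wx": 0,"wy": 0,"wz": -5.8,"hand": 60}
    - {"dx": -10.49,"dy": -5.9,"dz": 1,"wx": 0,"wy": 0,"wz": -5.8,"hand": 60}
    - {"dx": -10.49,"dy": -5.9,"dz": 1,"wx": 0,"wy": 0,"wz": -5.8,"hand": 60}
    - {"dx": -10.49,"dy": -5.9,"dz": 1,"wx": 0,"wy": 0,"wz": -5.8,"hand": 60}

```text
clock: 2.4
eef_pos: [0.5602, -0.0498, 0.193]
tool_rot: [-0.022, 1.0, 0.0, 0.0]
ft_force: [-0.4, -0.2, -0.2]
grip_width: 0.0603
grasp_force: 0.0
```

```bash
python3 - <<'E'
from h import *
o=bot.get_obs();print(o["clock"],o["eef_pos"],R.from_quat(o["tool_rot"]).as_matrix().round(3).tolist(),o["grip_width"],o["joint_pos"].round(2))
t=bot.camera("top");s=bot.camera("scene")
cv2.imwrite("pics/p2.png",np.hstack([cv2.resize(t[:,:,::-1],(400,300)),cv2.resize(s[110:290,150:390,::-1],(400,300))]))
E
```

```text
2.4 [ 0.56015246 -0.04976775  0.19302119] [[-0.999, -0.045, 0.001], [-0.045, 0.999, 0.0], [-0.001, 0.0, -1.0]] 0.060275539819042774 [-0.09  0.39  0.08  1.26  0.   -0.13]
```

View pics/p2.png

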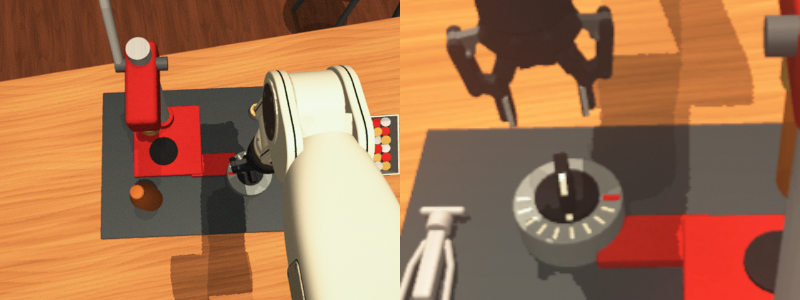

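The gripper is above the dial and clear of everything else (scene crop: fingertips at about (512,120) and (587,112), bar at (563,175)). Next I lower it and close.

drive_tool:
  rows:
    - {"dx": 0,"dy": 0,"dz": 0.5,"wx": 0,"wy": 0,"wz": 0,"hand": 60}
    - {"dx": 0,"dy": 0,"dz": 1.0,"wx": 0,"wy": 0,"wz": 0,"hand": 60}
    - {"dx": 0,"dy": 0,"dz": 1.4,"wx": 0,"wy": 0,"wz": 0,"hand": 60}
    - {"dx": 0,"dy": 0,"dz": 1.7,"wx": 0,"wy": 0,"wz": 0,"hand": 60}
    - {"dx": 0,"dy": 0,"dz": 1.9,"wx": 0,"wy": 0,"wz": 0,"hand": 60}
    - {"dx": 0,"dy": 0,"dz": 2.0,"wx": 0,"wy": 0,"wz": 0,"hand": 50}
    - {"dx": 0,"dy": 0,"dz": 2.0,"wx": 0,"wy": 0,"wz": 0,"hand": 40}
    - {"dx": 0,"dy": 0,"dz": 2.0,"wx": 0,"wy": 0,"wz": 0,"hand": 30}
    - {"dx": 0,"dy": 0,"dz": 2.0,"wx": 0,"wy": 0,"wz": 0,"hand": 22}
    - {"dx": 0,"dy": 0,"dz": 2.0,"wx": 0,"wy": 0,"wz": 0,"hand": 18}
    - {"dx": 0,"dy": 0,"dz": 2.0,"wx": 0,"wy": 0,"wz": 0,"hand": 14}
    - {"dx": 0,"dy": 0,"dz": 2.0,"wx": 0,"wy": 0,"wz": 0,"hand": 10}
    - {"dx": 0,"dy": 0,"dz": 2.0,"wx": 0,"wy": 0,"wz": 0,"hand": 5}
    - {"dx": 0,"dy": 0,"dz": 2.0,"wx": 0,"wy": 0,"wz": 0,"hand": 5}
    - {"dx": 0,"dy": 0,"dz": 2.0,"wx": 0,"wy": 0,"wz": 0,"hand": 5}

```text
clock: 4.0
eef_pos: [0.5613, -0.0503, 0.0931]
tool_rot: [-0.022, 1.0, 0.0, 0.001]
ft_force: [-0.5, 2.7, 6.0]
grip_width: 0.0129
grasp_force: 60.8
```

drive_tool:
  rows:
    - {"dx": 0,"dy": 0,"dz": 0,"wx": 0,"wy": 0,"wz": -0.5,"hand": 5}
    - {"dx": 0,"dy": 0,"dz": 0,"wx": 0,"wy": 0,"wz": -1,"hand": 5}
    - {"dx": 0,"dy": 0,"dz": 0,"wx": 0,"wy": 0,"wz": -1.5,"hand": 5}
    - {"dx": 0,"dy": 0,"dz": 0,"wx": 0,"wy": 0,"wz": -2,"hand": 5}
    - {"dx": 0,"dy": 0,"dz": 0,"wx": 0,"wy": 0,"wz": -2.5,"hand": 5}
    - {"dx": 0,"dy": 0,"dz": 0,"wx": 0,"wy": 0,"wz": -3,"hand": 5}
    - {"dx": 0,"dy": 0,"dz": 0,"wx": 0,"wy": 0,"wz": -3.5,"hand": 5}
    - {"dx": 0,"dy": 0,"dz": 0,"wx": 0,"wy": 0,"wz": -4,"hand": 5}
    - {"dx": 0,"dy": 0,"dz": 0,"wx": 0,"wy": 0,"wz": -4.5,"hand": 5}
    - {"dx": 0,"dy": 0,"dz": 0,"wx": 0,"wy": 0,"wz": -5,"hand": 5}
    - {"dx": 0,"dy": 0,"dz": 0,"wx": 0,"wy": 0,"wz": -5.5,"hand": 5}
    - {"dx": 0,"dy": 0,"dz": 0,"wx": 0,"wy": 0,"wz": -6,"hand": 5}
    - {"dx": 0,"dy": 0,"dz": 0,"wx": 0,"wy": 0,"wz": -6.5,"hand": 5}
    - {"dx": 0,"dy": 0,"dz": 0,"wx": 0,"wy": 0,"wz": -7,"hand": 5}
    - {"dx": 0,"dy": 0,"dz": 0,"wx": 0,"wy": 0,"wz": -7.5,"hand": 5}
    - {"dx": 0,"dy": 0,"dz": 0,"wx": 0,"wy": 0,"wz": -8,"hand": 5}
    - {"dx": 0,"dy": 0,"dz": 0,"wx": 0,"wy": 0,"wz": -8,"hand": 5}

```text
clock: 5.7
eef_pos: [0.5614, -0.0505, 0.0931]
tool_rot: [-0.363, 0.932, -0.0, 0.001]
ft_force: [-0.6, 1.7, 5.5]
grip_width: 0.0128
grasp_force: 60.9
```

drive_tool:
  rows:
    - {"dx": 0,"dy": 0,"dz": 0,"wx": 0,"wy": 0,"wz": -0.5,"hand": 5}
    - {"dx": 0,"dy": 0,"dz": 0,"wx": 0,"wy": 0,"wz": -1,"hand": 5}
    - {"dx": 0,"dy": 0,"dz": 0,"wx": 0,"wy": 0,"wz": -1.5,"hand": 5}
    - {"dx": 0,"dy": 0,"dz": 0,"wx": 0,"wy": 0,"wz": -2,"hand": 5}
    - {"dx": 0,"dy": 0,"dz": 0,"wx": 0,"wy": 0,"wz": -2.5,"hand": 5}
    - {"dx": 0,"dy": 0,"dz": 0,"wx": 0,"wy": 0,"wz": -3,"hand": 5}
    - {"dx": 0,"dy": 0,"dz": 0,"wx": 0,"wy": 0,"wz": -3.5,"hand": 5}
    - {"dx": 0,"dy": 0,"dz": 0,"wx": 0,"wy": 0,"wz": -4,"hand": 5}
    - {"dx": 0,"dy": 0,"dz": 0,"wx": 0,"wy": 0,"wz": -4.5,"hand": 5}
    - {"dx": 0,"dy": 0,"dz": 0,"wx": 0,"wy": 0,"wz": -5,"hand": 5}
    - {"dx": 0,"dy": 0,"dz": 0,"wx": 0,"wy": 0,"wz": -5.5,"hand": 5}
    - {"dx": 0,"dy": 0,"dz": 0,"wx": 0,"wy": 0,"wz": -6,"hand": 5}
    - {"dx": 0,"dy": 0,"dz": 0,"wx": 0,"wy": 0,"wz": -6.5,"hand": 5}
    - {"dx": 0,"dy": 0,"dz": 0,"wx": 0,"wy": 0,"wz": -7,"hand": 5}
    - {"dx": 0,"dy": 0,"dz": 0,"wx": 0,"wy": 0,"wz": -7.5,"hand": 5}
    - {"dx": 0,"dy": 0,"dz": 0,"wx": 0,"wy": 0,"wz": -7.7,"hand": 5}
    - {"dx": 0,"dy": 0,"dz": 0,"wx": 0,"wy": 0,"wz": -7.7,"hand": 5}

```text
clock: 7.4
eef_pos: [0.5616, -0.0506, 0.0931]
tool_rot: [-0.649, 0.76, -0.001, 0.001]
ft_force: [-0.8, 1.4, 5.2]
grip_width: 0.0129
grasp_force: 60.9
```

```bash
python3 - <<'E'
from h import *
o=bot.get_obs();m=R.from_quat(o["tool_rot"]).as_matrix();print(o["ft_torque"].round(3),np.degrees(np.arctan2(m[1,0],m[0,0]))%360,o["joint_pos"].round(2))
E
```

```text
[0.42  0.069 0.031] 260.99865279745063 [-0.09  0.47 -0.07  1.03  0.   -1.5 ]
```

drive_tool:
  rows:
    - {"dx": 0,"dy": 0,"dz": 0,"wx": 0,"wy": 0,"wz": -0.2,"hand": 5}
    - {"dx": 0,"dy": 0,"dz": 0,"wx": 0,"wy": 0,"wz": -0.4,"hand": 5}
    - {"dx": 0,"dy": 0,"dz": 0,"wx": 0,"wy": 0,"wz": -0.6,"hand": 5}
    - {"dx": 0,"dy": 0,"dz": 0,"wx": 0,"wy": 0,"wz": -0.7,"hand": 5}
    - {"dx": 0,"dy": 0,"dz": 0,"wx": 0,"wy": 0,"wz": -0.7,"hand": 5}

```text
clock: 7.9
eef_pos: [0.5616, -0.0506, 0.0931]
tool_rot: [-0.672, 0.741, -0.0, 0.001]
ft_force: [-1.0, 1.8, 4.1]
grip_width: 0.0129
grasp_force: 61.1
```

```bash
python3 - <<'E'
from h import *
o=bot.get_obs();m=R.from_quat(o["tool_rot"]).as_matrix();print(o["ft_torque"].round(3),np.degrees(np.arctan2(m[1,0],m[0,0]))%360,o["joint_pos"].round(2))
E
```

```text
[ 0.503  0.097 -0.451] 264.4069917634173 [-0.09  0.47 -0.07  1.03  0.   -1.56]
```

The z torque rose from 0.03 to -0.45 N m, far above the 0.04 N m of a click, so the dial is at the stop. I check this in a picture.

```bash
python3 - <<'E'
from h import *
t=bot.camera("top");s=bot.camera("scene")
cv2.imwrite("pics/p3.png",np.hstack([cv2.resize(t[226:326,350:450,::-1],(400,400)),cv2.resize(s[185:285,200:300,::-1],(400,400),interpolation=cv2.INTER_CUBIC)]))
E
```

```text
(no output)
```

View pics/p3.png

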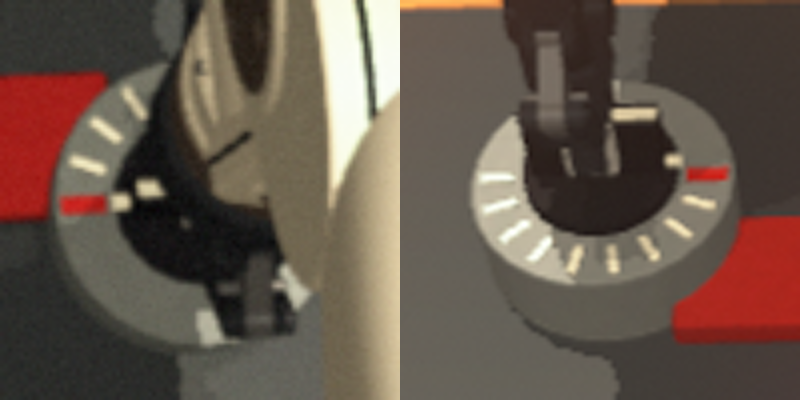

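The nib (top crop (120,202), scene crop (672,160)) is at the red mark. Now I turn it clockwise.

drive_tool:
  rows:
    - {"dx": 0,"dy": 0,"dz": 0,"wx": 0,"wy": 0,"wz": 0.5,"hand": 5}
    - {"dx": 0,"dy": 0,"dz": 0,"wx": 0,"wy": 0,"wz": 1,"hand": 5}
    - {"dx": 0,"dy": 0,"dz": 0,"wx": 0,"wy": 0,"wz": 1.5,"hand": 5}
    - {"dx": 0,"dy": 0,"dz": 0,"wx": 0,"wy": 0,"wz": 2,"hand": 5}
    - {"dx": 0,"dy": 0,"dz": 0,"wx": 0,"wy": 0,"wz": 2.5,"hand": 5}
    - {"dx": 0,"dy": 0,"dz": 0,"wx": 0,"wy": 0,"wz": 3,"hand": 5}
    - {"dx": 0,"dy": 0,"dz": 0,"wx": 0,"wy": 0,"wz": 3.5,"hand": 5}
    - {"dx": 0,"dy": 0,"dz": 0,"wx": 0,"wy": 0,"wz": 4,"hand": 5}
    - {"dx": 0,"dy": 0,"dz": 0,"wx": 0,"wy": 0,"wz": 4.5,"hand": 5}
    - {"dx": 0,"dy": 0,"dz": 0,"wx": 0,"wy": 0,"wz": 5,"hand": 5}
    - {"dx": 0,"dy": 0,"dz": 0,"wx": 0,"wy": 0,"wz": 5.5,"hand": 5}
    - {"dx": 0,"dy": 0,"dz": 0,"wx": 0,"wy": 0,"wz": 6,"hand": 5}
    - {"dx": 0,"dy": 0,"dz": 0,"wx": 0,"wy": 0,"wz": 6.5,"hand": 5}
    - {"dx": 0,"dy": 0,"dz": 0,"wx": 0,"wy": 0,"wz": 7,"hand": 5}
    - {"dx": 0,"dy": 0,"dz": 0,"wx": 0,"wy": 0,"wz": 7.5,"hand": 5}
    - {"dx": 0,"dy": 0,"dz": 0,"wx": 0,"wy": 0,"wz": 8,"hand": 5}
    - {"dx": 0,"dy": 0,"dz": 0,"wx": 0,"wy": 0,"wz": 8.5,"hand": 5}
    - {"dx": 0,"dy": 0,"dz": 0,"wx": 0,"wy": 0,"wz": 9,"hand": 5}
    - {"dx": 0,"dy": 0,"dz": 0,"wx": 0,"wy": 0,"wz": 9.5,"hand": 5}
    - {"dx": 0,"dy": 0,"dz": 0,"wx": 0,"wy": 0,"wz": 10,"hand": 5}

```text
clock: 10.0
eef_pos: [0.5614, -0.0504, 0.0931]
tool_rot: [-0.296, 0.955, 0.0, 0.001]
ft_force: [-1.5, 2.3, 5.5]
grip_width: 0.0129
grasp_force: 60.9
```

drive_tool:
  rows:
    - {"dx": 0,"dy": 0,"dz": 0,"wx": 0,"wy": 0,"wz": 0.6,"hand": 5}
    - {"dx": 0,"dy": 0,"dz": 0,"wx": 0,"wy": 0,"wz": 1.2,"hand": 5}
    - {"dx": 0,"dy": 0,"dz": 0,"wx": 0,"wy": 0,"wz": 1.8,"hand": 5}
    - {"dx": 0,"dy": 0,"dz": 0,"wx": 0,"wy": 0,"wz": 2.4,"hand": 5}
    - {"dx": 0,"dy": 0,"dz": 0,"wx": 0,"wy": 0,"wz": 3,"hand": 5}
    - {"dx": 0,"dy": 0,"dz": 0,"wx": 0,"wy": 0,"wz": 3.6,"hand": 5}
    - {"dx": 0,"dy": 0,"dz": 0,"wx": 0,"wy": 0,"wz": 4.2,"hand": 5}
    - {"dx": 0,"dy": 0,"dz": 0,"wx": 0,"wy": 0,"wz": 4.8,"hand": 5}
    - {"dx": 0,"dy": 0,"dz": 0,"wx": 0,"wy": 0,"wz": 5.4,"hand": 5}
    - {"dx": 0,"dy": 0,"dz": 0,"wx": 0,"wy": 0,"wz": 6,"hand": 5}
    - {"dx": 0,"dy": 0,"dz": 0,"wx": 0,"wy": 0,"wz": 6.6,"hand": 5}
    - {"dx": 0,"dy": 0,"dz": 0,"wx": 0,"wy": 0,"wz": 7.2,"hand": 5}
    - {"dx": 0,"dy": 0,"dz": 0,"wx": 0,"wy": 0,"wz": 7.8,"hand": 5}
    - {"dx": 0,"dy": 0,"dz": 0,"wx": 0,"wy": 0,"wz": 8.4,"hand": 5}
    - {"dx": 0,"dy": 0,"dz": 0,"wx": 0,"wy": 0,"wz": 9,"hand": 5}
    - {"dx": 0,"dy": 0,"dz": 0,"wx": 0,"wy": 0,"wz": 9.5,"hand": 5}
    - {"dx": 0,"dy": 0,"dz": 0,"wx": 0,"wy": 0,"wz": 10,"hand": 5}
    - {"dx": 0,"dy": 0,"dz": 0,"wx": 0,"wy": 0,"wz": 10.3,"hand": 5}
    - {"dx": 0,"dy": 0,"dz": 0,"wx": 0,"wy": 0,"wz": 10.3,"hand": 5}
    - {"dx": 0,"dy": 0,"dz": 0,"wx": 0,"wy": 0,"wz": 10.3,"hand": 5}

```text
clock: 12.0
eef_pos: [0.5613, -0.0502, 0.0931]
tool_rot: [0.148, 0.989, 0.001, 0.001]
ft_force: [-0.7, 2.2, 5.6]
grip_width: 0.0132
grasp_force: 61.0
```

```bash
python3 - <<'E'
from h import *
o=bot.get_obs();m=R.from_quat(o["tool_rot"]).as_matrix();print(o["ft_torque"].round(3),np.degrees(np.arctan2(m[1,0],m[0,0]))%360,o["joint_pos"].round(2))
t=bot.camera("top");s=bot.camera("scene")
cv2.imwrite("pics/p4.png",np.hstack([cv2.resize(t[226:326,350:450,::-1],(400,400)),cv2.resize(s[185:285,200:300,::-1],(400,400),interpolation=cv2.INTER_CUBIC)]))
E
```

```text
[ 0.609  0.231 -0.058] 162.98938246469683 [-0.09  0.47 -0.07  1.03  0.    0.21]
```

View pics/p4.png

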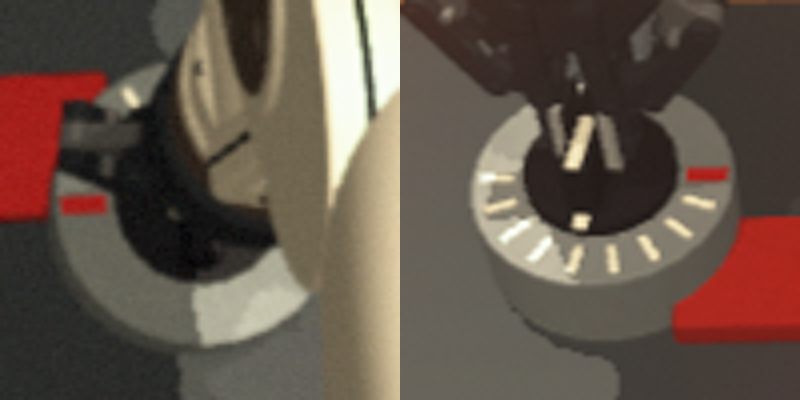

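The nib (scene crop (580,220)) is at the fifth mark, (574,260). Next I open the hand and lift straight up.

drive_tool:
  rows:
    - {"dx": 0,"dy": 0,"dz": 0,"wx": 0,"wy": 0,"wz": 0,"hand": 20}
    - {"dx": 0,"dy": 0,"dz": 0,"wx": 0,"wy": 0,"wz": 0,"hand": 30}
    - {"dx": 0,"dy": 0,"dz": 0,"wx": 0,"wy": 0,"wz": 0,"hand": 40}
    - {"dx": 0,"dy": 0,"dz": 0,"wx": 0,"wy": 0,"wz": 0,"hand": 50}
    - {"dx": 0,"dy": 0,"dz": 0,"wx": 0,"wy": 0,"wz": 0,"hand": 50}
    - {"dx": 0,"dy": 0,"dz": -0.2,"wx": 0,"wy": 0,"wz": 0,"hand": 50}
    - {"dx": 0,"dy": 0,"dz": -0.6,"wx": 0,"wy": 0,"wz": 0,"hand": 50}
    - {"dx": 0,"dy": 0,"dz": -1.2,"wx": 0,"wy": 0,"wz": 0,"hand": 50}
    - {"dx": 0,"dy": 0,"dz": -1.8,"wx": 0,"wy": 0,"wz": 0,"hand": 50}
    - {"dx": 0,"dy": 0,"dz": -2.2,"wx": 0,"wy": 0,"wz": 0,"hand": 50}
    - {"dx": 0,"dy": 0,"dz": -2.4,"wx": 0,"wy": 0,"wz": 0,"hand": 50}
    - {"dx": 0,"dy": 0,"dz": -2.4,"wx": 0,"wy": 0,"wz": 0,"hand": 50}
    - {"dx": 0,"dy": 0,"dz": -2.4,"wx": 0,"wy": 0,"wz": 0,"hand": 50}

```text
clock: 13.4
eef_pos: [0.5604, -0.0507, 0.2116]
tool_rot: [0.148, 0.989, -0.0, -0.001]
ft_force: [-0.6, 0.1, -0.4]
grip_width: 0.0496
grasp_force: 0.0
```

```bash
python3 - <<'E'
from h import *
t=bot.camera("top");s=bot.camera("scene")
cv2.imwrite("pics/p5.png",np.hstack([cv2.resize(s[:,:,::-1],(400,300)),cv2.resize(s[190:265,200:300,::-1],(400,300),interpolation=cv2.INTER_CUBIC)]))
E
```

```text
(no output)
```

View pics/p5.png

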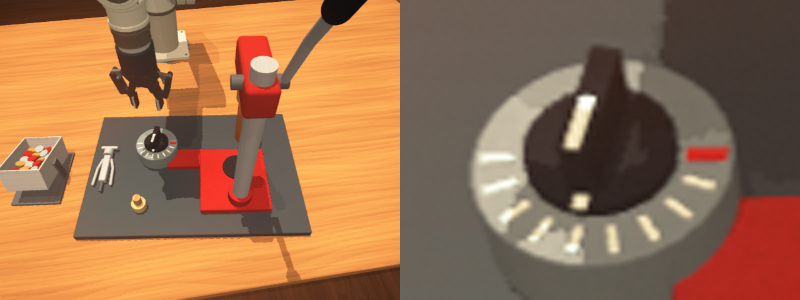

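The nib (580,200) sits at the fifth mark (573,242), the gripper is clear and the bystanders have not moved.

```bash
python3 -c "
from workcell import bot
print(bot.job_done())"
```

```text
the job is handed in; nothing more can be done
None
```

The dial went back anticlockwise to its stop at the red mark, then five clicks clockwise to the fifth white mark; I let go, backed the gripper clear with the bystanders untouched, and handed the job in at about 13.5 s (no verdict was returned).

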